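# Find the rocking bay cover and press it home

### The job

One of the four identical covers on the fixture base is not clipped in: press lightly near the edge of one cover after another until you find the one that rocks, then push that one down by the button in its middle until it lies flat and as low as the others. Leave the buttons of the firm covers alone, lift nothing, and do not disturb the V-block, the plug gauge and the gear beside the fixture.

Things in the scene. Friction and masses are not known exactly. Their poses are not given: they have to be found in the camera images.
- fixture: Dark steel fixture base, fixed on the table, 222 x 222 mm, with four square bays, two by two. Origin: centre of its underside, on the table top; x, y along its sides, z up. Bays 94 mm square, centres at x = +-51, y = +-51 mm, floors 14 mm above the table top; the ribs round them end 20 mm above it.
- cover_1: Loose plain grey aluminium cover in the +x +y bay, 90 x 90 x 9 mm, 0.3 kg, one of four alike. Origin: centre of its underside. Seated: origin 14 mm, upper face 23 mm above the table top; firm when pressed near an edge. Any one of the four is loose: level but 3 mm higher; 1 to 4 N about 35 mm from its middle tips it by 0.1 rad (far edge rises); let go, it levels again.
- boss_1: Round dark steel button raised in the middle of cover_1, one piece with it, 22 mm diameter, 4 mm high. Origin and axes as cover_1; its upper face lies 13 mm above that origin: 27 mm above the table top when seated. If this cover is the loose one, a 20 mm wide stiff clip holds up its middle: about 14 N down on the button drives it in, and it stays in.
- cover_2: Loose plain grey aluminium cover in the +x -y bay, 90 x 90 x 9 mm, 0.3 kg, one of four alike. Origin: centre of its underside. Seated: origin 14 mm, upper face 23 mm above the table top; firm when pressed near an edge. Any one of the four is loose: level but 3 mm higher; 1 to 4 N about 35 mm from its middle tips it by 0.1 rad (far edge rises); let go, it levels again.
- boss_2: Round dark steel button raised in the middle of cover_2, one piece with it, 22 mm diameter, 4 mm high. Origin and axes as cover_2; its upper face lies 13 mm above that origin: 27 mm above the table top when seated. If this cover is the loose one, a 20 mm wide stiff clip holds up its middle: about 14 N down on the button drives it in, and it stays in.
- cover_3: Loose plain grey aluminium cover in the -x +y bay, 90 x 90 x 9 mm, 0.3 kg, one of four alike. Origin: centre of its underside. Seated: origin 14 mm, upper face 23 mm above the table top; firm when pressed near an edge. Any one of the four is loose: level but 3 mm higher; 1 to 4 N about 35 mm from its middle tips it by 0.1 rad (far edge rises); let go, it levels again.
- boss_3: Round dark steel button raised in the middle of cover_3, one piece with it, 22 mm diameter, 4 mm high. Origin and axes as cover_3; its upper face lies 13 mm above that origin: 27 mm above the table top when seated. If this cover is the loose one, a 20 mm wide stiff clip holds up its middle: about 14 N down on the button drives it in, and it stays in.
- cover_4: Loose plain grey aluminium cover in the -x -y bay, 90 x 90 x 9 mm, 0.3 kg, one of four alike. Origin: centre of its underside. Seated: origin 14 mm, upper face 23 mm above the table top; firm when pressed near an edge. Any one of the four is loose: level but 3 mm higher; 1 to 4 N about 35 mm from its middle tips it by 0.1 rad (far edge rises); let go, it levels again.
- boss_4: Round dark steel button raised in the middle of cover_4, one piece with it, 22 mm diameter, 4 mm high. Origin and axes as cover_4; its upper face lies 13 mm above that origin: 27 mm above the table top when seated. If this cover is the loose one, a 20 mm wide stiff clip holds up its middle: about 14 N down on the button drives it in, and it stays in.
- v_block_1: Loose grey steel V-block, 40 x 42 x 34 mm, standing beside the +y side of the fixture; a bystander. Origin: centre of its underside.
- plug_gauge_3: Loose steel plug gauge, 92 mm long, 20 mm thick, lying along its y axis beside the -y side of the fixture; a bystander. Origin: underside of its middle.
- spur_gear: Loose grey spur gear, 49 mm across, 18 mm high, lying behind the fixture on its +x side; a bystander. Origin: centre of its underside.
Not all that is in view belongs to the job. What is shaped like the cover_2 but green or purple is not meant.

How it is judged:
By the outcome, as a careful person would: the job done as asked, in the order asked, and still so for the second after the job is handed in, with the robot touching nothing.
It also fails if it takes over 51 s, if anything falls off the work surface, if the arm or the gripper's body presses on something with over 40 N, if the wrist force passes 120 N, or if a joint passes its speed limit or range.

### The arm

A 7-joint arm with a two-finger parallel gripper is mounted at the origin on a cart in front of the work surface, level with it; the furniture and walls round the work are solid. World frame = base frame: x ahead of the robot, y to its left, z up, the work surface at z = 0. Lengths are in m, angles in degrees, forces in N, time in s.
With the tool pointing down it reaches from about 0.425 to 0.925 m from the base axis. Payload 6.8 kg.
Tool frame: the origin (TCP) lies at the very end of the fingers, on their centre line; the grasp point (between the pads) lies 19 mm behind it; z points along the fingers, y is the direction in which the jaws open and shut (so a half turn about z gives the same grasp; the last joint's range is limited). The gripper opens to 85 mm and grips with 20 to 120 N. Pads are 22 mm wide; open, the fingers measure 114 mm over their backs; the gripper's body (76 mm by 85 mm) begins 54 mm behind the grasp point. The pads swing forward as they close: fully open they stand 13 mm farther back than shut.
Start: joints at [-77.011, 27.33, 1.283, 89.118, -0.659, 63.558, -4.761], TCP at [0.222, 0.638, 0.231] pointing down, gripper open.
Joint ranges: [-169.35, 169.35], [-19.33, 120.38], [-80.79, 83.38], [13.8, 139.57], [-78.32, 258.32], [9.67, 109.79], [-169.56, 169.56]. Speed limits (degrees/s): [136.94, 136.94, 180, 180, 180, 180, 180].

### API

Orientations are given as [roll, pitch, yaw] about the fixed x, y, z axes, in that order (R = Rz(yaw) Ry(pitch) Rx(roll)).
In Python, from workcell import env gives the robot as it stands.
- The arm moves only by the tool step_arm, never from a script. Its argument "rows" is a list of rows, each a list of 6 numbers: the shift along the tool's x, y, z in m, then the turn, a rotation vector about the tool's x, y, z in rad. In form: [[x, y, z, rx, ry, rz], ...]. A call has 1 to 20 rows; each row is the pose to reach, as a shift and turn from the pose commanded when the call began, along the tool's axes at that moment; what a row does not reach only later rows make up. A row lasts 1/10 s, in which the tool goes at most 50 mm and 8.59 degrees, less where a joint would pass 70% of its speed; a pose out of reach is approached as far as the arm can. A call with a gripper value outside its range is refused whole. "gripper" is the finger opening in m, from 0 to 0.0854, set as the call begins (left out, the last holds). The fingers move at their own pace and stop on an object; "squeeze" is the grip in N (left out, the last holds). Time passes only in rows, so rows that repeat a pose let the fingers close. It gives the time, the measured TCP pose, the force and the opening at its end, in the units of the state.
- env.get_state(): the state, without advancing time (a new reading comes with each control period).
- env.camera(name): name is "scene" or "top" or "wrist"; returns (picture, depth): 420x560x3 uint8, blue, green, red; 420x560 float32, m along the optical axis (not along the pixel's ray), 0 where there is no reading.
- env.camera_params(name): a dict with "mtx" (3x3 intrinsics, pixels), "origin" and "orientation" of the camera in the world. Camera axes: x right, y up, looking along -z (the intrinsics and any distortion apply to the point x, -y, -z); pixel columns grow to the right and rows downward; lengths in m; the calibration is good to about 2 mm. A picture is of the moment at which its call begins: read the wrist's pose just before it. camera_params takes no time and is no camera call; for the wrist camera it gives the pose at the moment of the call.
- env.hand_in(): hands the job in, once; it reports no verdict.
The state is a dict: "time": time; "q": joint angles; "qd": joint speeds; "joint_efforts": joint torques, N m; "eef_pos": TCP position; "tcp_rot": TCP orientation; "force": force on the tool from outside, world axes, zero at the start; "torque": the same for the moment, N m; "width": finger opening in m.
Only numpy, scipy, OpenCV 4.12 (cv2) and the standard library are available. Lean on these libraries where they do the work, as an engineer would, in place of code of your own. Each camera call takes 0.05 s, during which the arm holds its last target.

## Working session

There is one attempt and no reset: what is moved stays moved. The work goes in short steps, Python scripts to look and compute and a tool call to move; the robot and the scene stay as the last step left them, time stands still between calls to the robot, and variables do not carry over. Pictures are saved under pics/ and viewed, and the job is handed in when it is done.

Besides the shell and the picture viewer there is one more tool, called after ">>>" by a JSON object that holds its "op" and its "data". step_arm: Moves the arm, as the interface text tells. Its arguments: {"type":"object","properties":{"rows":{"type":"array"},"gripper":{"type":"number"},"squeeze":{"type":"number"}},"required":["rows"]}

```bash
mkdir -p pics; ls
cat > h.py <<'E'
import numpy as np,cv2
from workcell import env
from scipy.spatial.transform import Rotation as R
def params(n):
    p=env.camera_params(n); return p
def Rm(o):
    o=np.array(o,float)
    return o if o.shape==(3,3) else R.from_euler('xyz',o,degrees=True).as_matrix()
def pts(n,uv,depth=None,z=None,p=None):
    p=p or env.camera_params(n); K=np.array(p['mtx']);uv=np.atleast_2d(uv).astype(float)
    d=np.c_[(uv[:,0]-K[0,2])/K[0,0],-(uv[:,1]-K[1,2])/K[1,1],-np.ones(len(uv))]@Rm(p['orientation']).T
    o=np.array(p['origin'])
    s=((z-o[2])/d[:,2]) if depth is None else np.asarray(depth)
    return o+d*np.reshape(s,(-1,1))
E
python3 - <<'E'
from h import *
print(env.get_state())
for n in ['scene','top','wrist']:
    print(env.camera_params(n))
    a,d=env.camera(n); cv2.imwrite(f'pics/{n}0.png',a); np.save(f'pics/{n}0.npy',d)
E
```

```text
pics
{'time': 0.0, 'q': array([-77.01132314,  27.37519467,   1.27926949,  89.17663631,
        -0.66007451,  63.55514381,  -4.76005399]), 'qd': array([ 0.02234217,  0.0102205 ,  0.09573904, -0.00436083,  0.01179469,
        0.05313483,  0.0291903 ]), 'joint_efforts': array([ 4.63022825e-04, -5.96457875e+01,  1.60829075e+00, -2.81190187e+01,
        1.25413650e-02,  9.27196088e-03, -6.21903041e-06]), 'eef_pos': array([0.2216026 , 0.63699209, 0.23034482]), 'tcp_rot': array([-1.79900518e+02,  5.97329794e-03,  1.60820234e+02]), 'force': array([-0.00643324, -0.29850934,  0.27552638]), 'torque': array([-0.03040563,  0.01498611,  0.00535983]), 'width': 0.08567289207845936}
{'mtx': array([[397.24388386,   0.        , 286.03212123],
       [  0.        , 397.24388386, 205.97857284],
       [  0.        ,   0.        ,   1.        ]]), 'origin': array([ 0.02178391, -0.45040543,  0.57959636]), 'orientation': array([ 51.55936981,   0.06107404, -48.9204978 ])}
{'mtx': array([[388.44436925,   0.        , 278.24536593],
       [  0.        , 388.44436925, 210.59410932],
       [  0.        ,   0.        ,   1.        ]]), 'origin': array([0.42446943, 0.00282069, 0.88621533]), 'orientation': array([  8.27495549,   0.7643698 , -90.61489473])}
{'mtx': array([[349.66881634,   0.        , 280.68239395],
       [  0.        , 349.66881634, 211.23941368],
       [  0.        ,   0.        ,   1.        ]]), 'origin': array([0.15105652, 0.66089074, 0.3722718 ]), 'orientation': array([-17.05424949,   0.09853138,  70.79074613])}
```

View pics/top0.png

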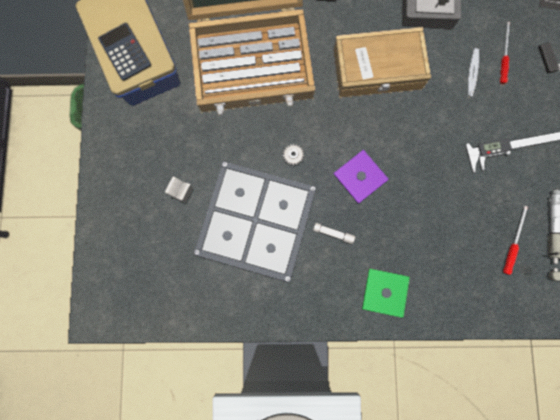

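View pics/scene0.png

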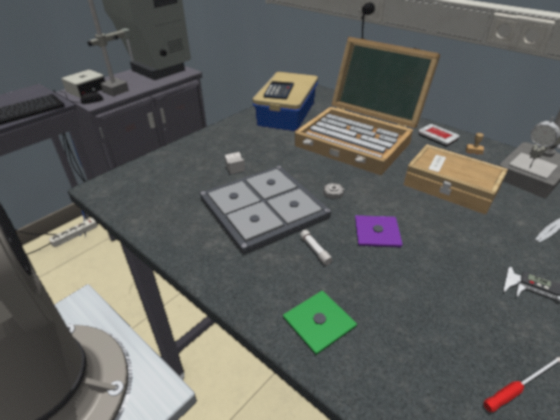

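The top view shows the fixture at about (255,221). Four grey covers have buttons at (240,192), (283,205), (227,235) and (270,248). Lookalikes are the purple cover (361,176) and the green cover (386,293), both excluded by colour. The V-block is at (178,188), the gear at (293,154) and the plug gauge at (334,233).

Run:
```python
from h import *
a=cv2.imread('pics/top0.png');d=np.load('pics/top0.npy')
crop=a[150:290,160:360];cv2.imwrite('pics/crop0.png',cv2.resize(crop,None,fx=4,fy=4,interpolation=cv2.INTER_CUBIC))
hsv=cv2.cvtColor(a,cv2.COLOR_BGR2HSV)
g=cv2.cvtColor(a,cv2.COLOR_BGR2GRAY)
m=((g>150)).astype(np.uint8); m[:,:190]=0;m[:160]=0;m[285:]=0;m[:,320:]=0
cs,_=cv2.findContours(m,cv2.RETR_EXTERNAL,cv2.CHAIN_APPROX_NONE)
for c in cs:
    if cv2.contourArea(c)<300: continue
    r=cv2.minAreaRect(c); P=pts('top',r[0],z=0.0235)[0]
    box=pts('top',cv2.boxPoints(r),z=0.0235)
    e=box[1]-box[0]; 
    mk=np.zeros_like(m);cv2.drawContours(mk,[c],-1,1,-1)
    mk=cv2.erode(mk,np.ones((5,5)))
    dk=(mk>0)&(g<130); 
    ys,xs=np.nonzero(dk); B=pts('top',[xs.mean(),ys.mean()],z=0.0275)[0]
    ys,xs=np.nonzero((mk>0)&(m>0)&(d>0)); Q=pts('top',np.c_[xs,ys],depth=d[ys,xs])
    print('cover px',np.round(r[0],1),P.round(4),'ang',np.degrees(np.arctan2(e[1],e[0])).round(2),'size',[np.linalg.norm(box[i+1]-box[i]).round(4) for i in (0,1)],'boss',B.round(4),'depthz',np.median(Q[:,2]).round(4))
for nm,px,z in [('vb',(178,188),.03),('gear',(293,154),.018),('plug',(334,233),.02)]: print(nm,pts('top',px,z=z))
```

```text
cover px [270.5 248. ] [0.4666 0.0311 0.0235] ang -16.3 size [np.float64(0.0921), np.float64(0.0926)] boss [0.4653 0.031  0.0275] depthz 0.0273
cover px [226.8 235.3] [0.4959 0.1282 0.0235] ang -15.6 size [np.float64(0.0918), np.float64(0.0921)] boss [0.4948 0.1272 0.0275] depthz 0.0241
cover px [282.8 204.4] [0.564  0.0027 0.0235] ang -16.37 size [np.float64(0.0917), np.float64(0.0931)] boss [0.5619 0.0026 0.0275] depthz 0.0241
cover px [239.4 192.3] [0.5929 0.1004 0.0235] ang -15.15 size [np.float64(0.0918), np.float64(0.093)] boss [0.5927 0.1001 0.0275] depthz 0.0241
vb [[0.60345802 0.23836199 0.03      ]]
gear [[ 0.6823388  -0.02239964  0.018     ]]
plug [[ 0.4985005  -0.11080059  0.02      ]]
```

View pics/crop0.png

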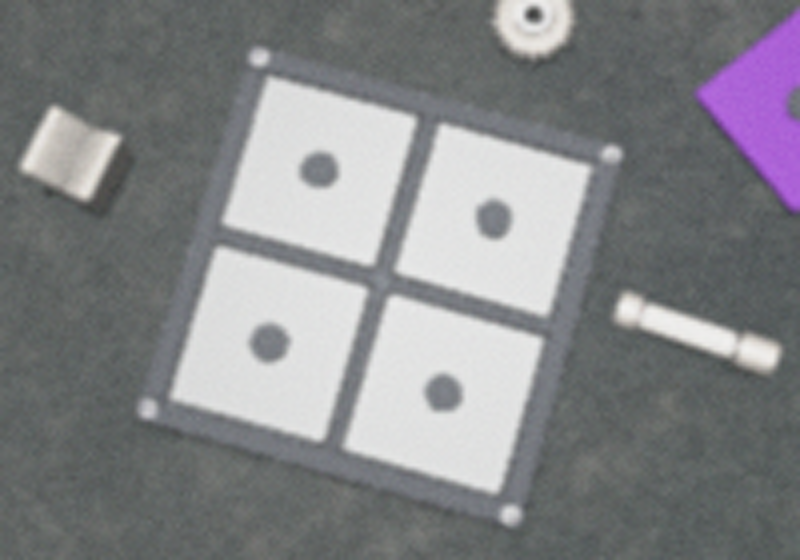

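Depth hints that the -x -y cover (cover_4) stands 3 mm high, at about 27 mm against 24 mm. I'll test it first by pressing 35 mm from its middle, then press a firm cover to compare.

```bash
cat >> h.py <<'E'
def delta(target,yaw=None):
    s=env.get_state(); M=R.from_euler('xyz',s['tcp_rot'],degrees=True).as_matrix()
    D=M.T@(np.array(target)-s['eef_pos'])
    print('t',s['time'],'pos',s['eef_pos'].round(4),'rot',s['tcp_rot'].round(2),'F',s['force'].round(2),'w',s['width'].round(4),'q',s['q'].round(0))
    print('shift',D.round(4))
    if yaw is not None:
        T=R.from_euler('xyz',[180,0,yaw],degrees=True).as_matrix()
        print('turn',R.from_matrix(M.T@T).as_rotvec().round(4))
E
python3 - <<'E'
from h import *
a=np.radians(-16.2);ux=np.array([np.cos(a),np.sin(a),0]);c=np.array([.466,.031,0])
t=c+.035*ux; print(t)
delta(t+[0,0,.10],163.8)
E
```

```text
[0.49961028 0.02123531 0.        ]Traceback (most recent call last):
  File "<stdin>", line 4, in <module>
  File "h.py", line 18, in delta
    print('t',s['time'],'pos',s['eef_pos'].round(4),'rot',s['tcp_rot'].round(2),'F',s['force'].round(2),'w',s['width'].round(4),'q',s['q'].round(0))
                                                                                                            ^^^^^^^^^^^^^^^^
AttributeError: 'float' object has no attribute 'round'
```

```bash
sed -i "s/s\['width'\].round(4)/round(s['width'],4)/" h.py
python3 - <<'E'
from h import *
delta([.4996,.0212,.10],163.8)
E
```

```text
t 0.15 pos [0.2216 0.6371 0.2306] rot [-179.92    0.    160.82] F [-0.08  0.21  0.11] w 0.0855 q [-77.  27.   1.  89.  -1.  64.  -5.]
shift [-0.4649 -0.4902  0.1313]
turn [-0.0014  0.     -0.052 ]
```

>>> {"op": "step_arm", "data": {"rows": [[-0.033,-0.035,0.009,0,0,-0.004],[-0.066,-0.07,0.018,0,0,-0.008],[-0.1,-0.105,0.027,0,0,-0.012],[-0.133,-0.14,0.036,0,0,-0.016],[-0.166,-0.175,0.045,0,0,-0.02],[-0.2,-0.21,0.054,0,0,-0.024],[-0.233,-0.245,0.063,0,0,-0.028],[-0.266,-0.28,0.072,0,0,-0.032],[-0.3,-0.315,0.082,0,0,-0.036],[-0.333,-0.35,0.092,0,0,-0.04],[-0.366,-0.385,0.102,0,0,-0.044],[-0.4,-0.42,0.112,0,0,-0.048],[-0.433,-0.455,0.122,0,0,-0.052],[-0.455,-0.48,0.131,0,0,-0.052],[-0.465,-0.49,0.131,0,0,-0.052],[-0.465,-0.49,0.131,0,0,-0.052],[-0.465,-0.49,0.131,0,0,-0.052]], "gripper": 0, "squeeze": 20}}

```text
time: 1.85
eef_pos: [0.4997, 0.0226, 0.1002]
tcp_rot: [180.0, -0.0, 163.8]
force: [0.4, 0.3, -0.6]
width: 0.0002
```

Run:
```python
from h import *
delta([.4996,.0212,.045],163.8)
a,d=env.camera('wrist'); cv2.imwrite('pics/w1.png',a)
```

```text
t 1.85 pos [0.4997 0.0226 0.1002] rot [ 1.7999e+02 -3.0000e-02  1.6379e+02] F [ 0.37  0.28 -0.59] w 0.0002 q [-20.  22.  13. 120.  -7.  39.  71.]
shift [-0.0003 -0.0013  0.0552]
turn [ 0.0003 -0.0005 -0.0001]
```

View pics/w1.png

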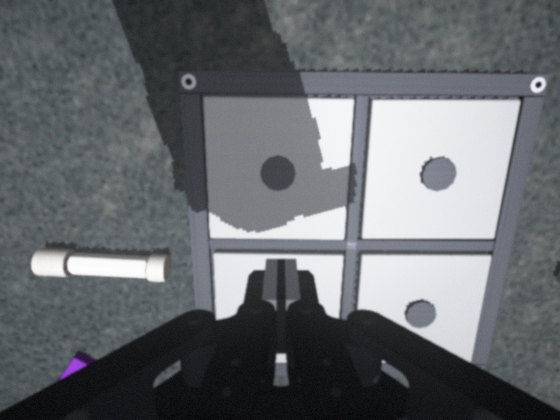

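The wrist view shows the closed fingertips at (280,265), over the +x part of the -x -y cover and in from its rib. Next I descend in small steps.

>>> {"op": "step_arm", "data": {"rows": [[0,-0.001,0.02,0,0,0],[0,-0.001,0.04,0,0,0],[0,-0.001,0.055,0,0,0],[0,-0.001,0.063,0,0,0],[0,-0.001,0.068,0,0,0],[0,-0.001,0.07,0,0,0],[0,-0.001,0.07,0,0,0]]}}

```text
time: 2.6
eef_pos: [0.4999, 0.0213, 0.0306]
tcp_rot: [180.0, 0.0, 163.8]
force: [-0.7, -0.1, 0.3]
width: 0.0001
```

>>> {"op": "step_arm", "data": {"rows": [[0,0,0.001,0,0,0],[0,0,0.002,0,0,0],[0,0,0.002,0,0,0]]}}

```text
time: 2.9
eef_pos: [0.4998, 0.021, 0.0285]
tcp_rot: [180.0, 0.0, 163.8]
force: [0.9, -0.4, 0.5]
width: 0.0005
```

>>> {"op": "step_arm", "data": {"rows": [[0,0,0.001,0,0,0],[0,0,0.001,0,0,0]]}}

```text
time: 3.1
eef_pos: [0.4997, 0.021, 0.0273]
tcp_rot: [180.0, -0.0, 163.8]
force: [0.0, 0.5, 0.2]
width: -0.0003
```

>>> {"op": "step_arm", "data": {"rows": [[0,0,0.001,0,0,0],[0,0,0.001,0,0,0]]}}

```text
time: 3.3
eef_pos: [0.4998, 0.021, 0.0263]
tcp_rot: [180.0, 0.0, 163.8]
force: [-0.8, -0.0, 1.2]
width: -0.0
```

>>> {"op": "step_arm", "data": {"rows": [[0,0,0.001,0,0,0],[0,0,0.001,0,0,0]]}}

```text
time: 3.5
eef_pos: [0.5001, 0.0209, 0.0254]
tcp_rot: [180.0, 0.0, 163.8]
force: [1.3, -0.2, 1.9]
width: -0.0001
```

>>> {"op": "step_arm", "data": {"rows": [[0,0,0.0005,0,0,0],[0,0,0.0005,0,0,0]]}}

```text
time: 3.7
eef_pos: [0.5002, 0.0209, 0.0249]
tcp_rot: [180.0, 0.1, 163.8]
force: [0.6, -0.6, 1.1]
width: 0.0002
```

>>> {"op": "step_arm", "data": {"rows": [[0,0,0.001,0,0,0],[0,0,0.001,0,0,0],[0,0,0.001,0,0,0]]}}

```text
time: 4.0
eef_pos: [0.5004, 0.0209, 0.0244]
tcp_rot: [180.0, 0.1, 163.8]
force: [1.0, -0.6, 7.4]
width: -0.0001
```

Run:
```python
from h import *
print(env.get_state()['force'])
for n in ['wrist','scene']:
    a,d=env.camera(n); cv2.imwrite(f'pics/{n}2.png',a); np.save(f'pics/{n}2.npy',d)
a,d=env.camera('top'); np.save('pics/top2.npy',d); cv2.imwrite('pics/top2.png',a)
def z(px,dd):
    k=[pts('top',[u,v],depth=dd[v,u])[0,2] for u in range(px[0]-2,px[0]+3) for v in range(px[1]-2,px[1]+3) if dd[v,u]>0]
    return round(float(np.median(k)),4)
# cover4 points: -x side (rows down) etc
d0=np.load('pics/top0.npy')
for p in [(262,268),(285,263),(250,262),(290,240)]: print(p,z(p,d0),z(p,d))
```

```text
[ 0.98334785 -0.59941454  7.39953861]
(262, 268) 0.0215 0.5736
(285, 263) 0.0269 0.5563
(250, 262) 0.0271 0.5626
(290, 240) 0.0274 0.5097
```

View pics/scene2.png

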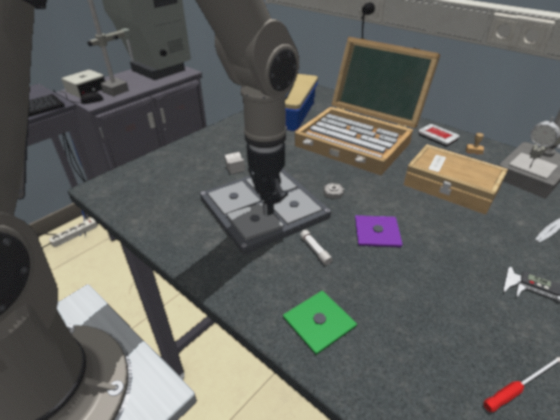

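The arm blocks the top view, and the scene view shows the fingers on the near cover. I'll measure the tilt from the scene depth, before and after pressing.

```bash
cat > tilt.py <<'E'
from h import *
import sys
def heights(n,d,c=(.466,.031),p=None):
    a=np.radians(-16.2);ux=np.array([np.cos(a),np.sin(a)]);uy=np.array([-ux[1],ux[0]])
    v,u=np.nonzero(d>0);P=pts(n,np.c_[u,v],depth=d[v,u],p=p)
    L=(P[:,:2]-c);x=L@ux;y=L@uy
    ok=(abs(x)<.04)&(abs(y)<.04)&(np.hypot(x,y)>.016)&(P[:,2]>.01)&(P[:,2]<.04)
    for lo in (-.04,-.02,0,.02):
        k=ok&(x>=lo)&(x<lo+.02); print(f'{lo:+.2f}',k.sum(),np.median(P[k,2]).round(4) if k.sum() else '',end=' | ')
    print()
E
python3 - <<'E'
from tilt import *
heights('scene',np.load('pics/scene0.npy'));heights('scene',np.load('pics/scene2.npy'))
heights('scene',np.load('pics/scene2.npy'),(.564,.0027))
E
```

```text
-0.04 241 0.0279 | -0.02 164 0.028 | +0.00 164 0.0281 | +0.02 215 0.0281 | 
-0.04 262 0.0313 | -0.02 164 0.0299 | +0.00 152 0.0281 | +0.02 198 0.0265 | 
-0.04 160 0.0248 | -0.02 112 0.0249 | +0.00 131 0.0249 | +0.02 188 0.025 |
```

The pressed side dropped from 28.1 to 26.5 mm and the far side rose from 27.9 to 31.3 mm, so cover_4 is the one that rocks. I'll lift and move over its button.

>>> {"op": "step_arm", "data": {"rows": [[0,0,-0.005,0,0,0],[0,0,-0.015,0,0,0],[0,0,-0.025,0,0,0],[0,0,-0.025,0,0,0],[0,0,-0.025,0,0,0]]}}

```text
time: 4.65
eef_pos: [0.4998, 0.0211, 0.0492]
tcp_rot: [180.0, 0.0, 163.8]
force: [-0.0, -0.2, 0.4]
width: -0.0001
```

Run:
```python
from tilt import *
delta([.4657,.031,.034],163.8)
a,d=env.camera('scene'); heights('scene',d)
```

```text
t 4.65 pos [0.4998 0.0211 0.0492] rot [1.7998e+02 3.0000e-02 1.6381e+02] F [-0.02 -0.2   0.41] w -0.0001 q [-19.  27.  11. 121.  -9.  33.  73.]
shift [ 0.0355 -0.0001  0.0152]
turn [0.0004 0.0006 0.0001]
-0.04 238 0.0282 | -0.02 169 0.0281 | +0.00 167 0.0281 | +0.02 218 0.0281 |
```

It levelled again once released. I'm moving over the button now.

>>> {"op": "step_arm", "data": {"rows": [[0.012,0,0,0,0,0],[0.025,0,0,0,0,0],[0.035,0,0.003,0,0,0],[0.035,0,0.01,0,0,0],[0.035,0,0.015,0,0,0],[0.035,0,0.015,0,0,0]]}}

```text
time: 5.3
eef_pos: [0.4659, 0.0307, 0.033]
tcp_rot: [-180.0, -0.0, 163.8]
force: [0.3, 0.3, -0.5]
width: 0.0
```

Run:
```python
from h import *
delta([.4657,.031,.03],163.8)
a,d=env.camera('scene'); cv2.imwrite('pics/s3.png',cv2.resize(a[160:260,190:340],None,fx=5,fy=5,interpolation=cv2.INTER_CUBIC))
```

```text
t 5.3 pos [0.4659 0.0307 0.033 ] rot [-1.7997e+02 -5.0000e-02  1.6380e+02] F [ 0.3   0.32 -0.52] w 0.0 q [-20.  26.  11. 126. -10.  28.  72.]
shift [0.0003 0.0003 0.003 ]
turn [-0.0006 -0.0008 -0.    ]
```

View pics/s3.png

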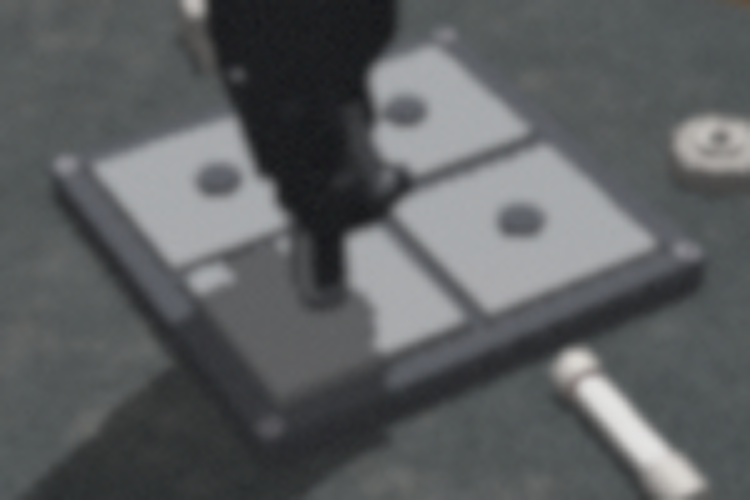

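The fingertips at (322,295) in the crop sit centred over the button of the near cover. Now I press down.

>>> {"op": "step_arm", "data": {"rows": [[0,0,0.001,0,0,0],[0,0,0.002,0,0,0],[0,0,0.003,0,0,0],[0,0,0.0035,0,0,0],[0,0,0.004,0,0,0],[0,0,0.004,0,0,0]]}}

```text
time: 5.95
eef_pos: [0.4663, 0.0307, 0.0303]
tcp_rot: [180.0, 0.0, 163.8]
force: [-1.6, -0.6, 6.8]
width: -0.0
```

>>> {"op": "step_arm", "data": {"rows": [[0,0,0.0005,0,0,0],[0,0,0.001,0,0,0],[0,0,0.001,0,0,0]]}}

```text
time: 6.25
eef_pos: [0.4663, 0.0308, 0.0294]
tcp_rot: [180.0, 0.0, 163.8]
force: [-2.9, -0.2, 9.7]
width: -0.0001
```

>>> {"op": "step_arm", "data": {"rows": [[0,0,0.0005,0,0,0],[0,0,0.001,0,0,0],[0,0,0.0015,0,0,0],[0,0,0.0015,0,0,0]]}}

```text
time: 6.65
eef_pos: [0.4663, 0.0307, 0.028]
tcp_rot: [180.0, 0.0, 163.8]
force: [-1.4, 0.6, 9.7]
width: 0.0
```

>>> {"op": "step_arm", "data": {"rows": [[0,0,0.0005,0,0,0],[0,0,0.001,0,0,0],[0,0,0.001,0,0,0]]}}

```text
time: 6.95
eef_pos: [0.4662, 0.0307, 0.0271]
tcp_rot: [180.0, 0.0, 163.8]
force: [-3.4, -0.5, 12.5]
width: -0.0
```

>>> {"op": "step_arm", "data": {"rows": [[0,0,0.0005,0,0,0],[0,0,0.001,0,0,0],[0,0,0.001,0,0,0]]}}

```text
time: 7.25
eef_pos: [0.4663, 0.0308, 0.027]
tcp_rot: [179.9, 0.0, 163.8]
force: [-7.0, 0.3, 26.3]
width: -0.0001
```

>>> {"op": "step_arm", "data": {"rows": [[0,0,0.0005,0,0,0],[0,0,0.001,0,0,0],[0,0,0.001,0,0,0]]}}

```text
time: 7.55
eef_pos: [0.4663, 0.0308, 0.0269]
tcp_rot: [179.9, -0.0, 163.8]
force: [-11.0, -0.6, 42.0]
width: -0.0001
```

It bottomed out at z = 27 mm. I'll lift off and check.

>>> {"op": "step_arm", "data": {"rows": [[0,0,-0.003,0,0,0],[0,0,-0.01,0,0,0],[0,0,-0.03,0,0,0],[0,0,-0.06,0,0,0],[0,0,-0.1,0,0,0],[0,0,-0.14,0,0,0],[0,-0.05,-0.16,0,0,0],[0,-0.1,-0.16,0,0,0],[0,-0.15,-0.16,0,0,0],[0,-0.2,-0.16,0,0,0],[0,-0.25,-0.16,0,0,0],[0,-0.25,-0.16,0,0,0],[0,-0.25,-0.16,0,0,0]]}}

```text
time: 8.85
eef_pos: [0.3956, -0.2104, 0.1844]
tcp_rot: [-180.0, -0.0, 163.6]
force: [-0.6, 0.3, -0.5]
width: 0.0
```

Run:
```python
from tilt import *
s=env.get_state();print(s['time'],s['eef_pos'],s['force'])
a,d=env.camera('scene'); 
a2,d2=env.camera('top'); cv2.imwrite('pics/top4.png',a2)
for c in [(.466,.031),(.4959,.128),(.564,.0027),(.593,.1004)]:
    heights('scene',d,c); heights('top',d2,c)
```

```text
8.85 [ 0.39562283 -0.21041192  0.18436838] [-0.56635302  0.33594386 -0.50187324]
-0.04 232 0.0248 | -0.02 166 0.0247 | +0.00 164 0.0249 | +0.02 217 0.0248 | 
-0.04 331 0.0239 | -0.02 248 0.024 | +0.00 244 0.0238 | +0.02 322 0.0241 | 
-0.04 193 0.0251 | -0.02 135 0.025 | +0.00 134 0.0251 | +0.02 169 0.025 | 
-0.04 326 0.0242 | -0.02 239 0.024 | +0.00 241 0.0243 | +0.02 317 0.024 | 
-0.04 201 0.025 | -0.02 150 0.0249 | +0.00 143 0.0251 | +0.02 185 0.025 | 
-0.04 317 0.0241 | -0.02 231 0.0241 | +0.00 234 0.0239 | +0.02 305 0.024 | 
-0.04 163 0.025 | -0.02 118 0.0251 | +0.00 115 0.0251 | +0.02 156 0.0253 | 
-0.04 314 0.0242 | -0.02 225 0.024 | +0.00 226 0.0241 | +0.02 304 0.0242 |
```

View pics/top4.png

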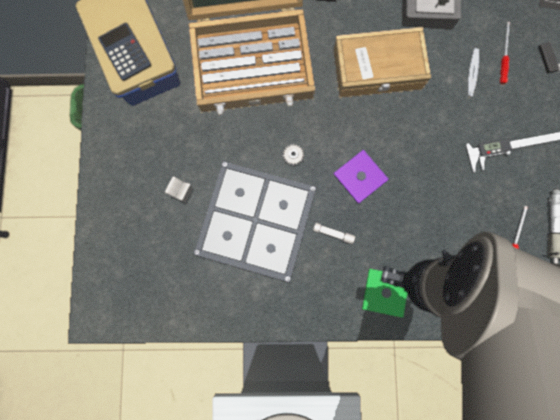

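All four covers are level and at the same height within 0.3 mm. The V-block (178,188), gear (293,154) and plug gauge (334,233) have not moved, and the arm is clear.

```bash
python3 -c "
from workcell import env
print(env.hand_in())"
```

```text
the job is handed in; nothing more can be done
None
```

The loose cover was cover_4, in the -x -y bay; it is now clipped in, and the job is handed in.

- **Finding it:** The first depth picture showed this cover about 3 mm higher than the others, so I pressed it first, 35 mm from its middle. It gave way by about 2 mm at 1 to 2 N, its far side rose 3.4 mm, and it levelled again when I let go. I therefore did not press the other three covers.
- **Pushing it in:** I pushed its button straight down. It gave way at 10 to 13 N and bottomed out with the button's upper face at 27 mm. The last small step after that reached 42 N through the fingertips, more than was needed.
- **Last checks:** Both the scene and top cameras show cover_4 flat and level with the other three, within about 0.3 mm. The V-block, plug gauge and gear are where they were, and the arm stood clear, touching nothing. No check failed. The two cameras differ by 1 mm in absolute height (24 against 25 mm), which is within their calibration.

The clock stood at about 9 s when I handed in.

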